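Stack the turntable spindle: spacer, then washer

ROBOT

A 6-joint arm with a two-finger parallel gripper is mounted at the origin on a cart in front of the work surface, level with it; the furniture and walls round the work are solid. World frame = base frame: x ahead of the robot, y to its left, z up, the work surface at z = 0. Lengths are in mm, angles in rad, forces in N, time in s.
With the tool pointing down it reaches from about 275 to 1000 mm from the base axis. Payload 8.4 kg.
Tool frame: the origin (TCP) lies at the very end of the fingers, on their centre line; the grasp point (between the pads) lies 19 mm behind it (r.pinch_z is the distance from the TCP to the grasp point, in mm); z points along the fingers, y is the line along which they close (so a half turn about z gives the same grasp; the last joint's range is limited). The gripper opens to 85 mm and grips with 20 to 120 N. Pads are 22 mm wide; open, the fingers measure 114 mm over their backs; the gripper's body (76 mm by 85 mm) begins 54 mm behind the grasp point. The pads swing forward as they close: fully open they stand 13 mm farther back than shut.
Start: joints at [1.142, 0.353, 1.633, -0, 1.155, -0.002], TCP at [258.724, 568.937, 231.281] pointing down, gripper open.
Joint ranges: [-2.63, 2.63], [-0.92, 2.1], [0.06, 2.66], [-1.3, 4.44], [0, 2.69], [-3.02, 3.02]. Speed limits (rad/s): [2.22, 2.22, 2.79, 3.14, 3.14, 3.14].

INTERFACE

Orientations are given as [roll, pitch, yaw] about the fixed x, y, z axes, in that order (R = Rz(yaw) Ry(pitch) Rx(roll)).
In Python, from rig import r gives the robot as it stands.
- The arm moves only by the tool carry_out, never from a script. Its argument "series" is a list of rows, each a list of 7 numbers: the turn, a rotation vector about the tool's x, y, z as a fraction of full scale, then the shift along the tool's x, y, z as a fraction of full scale, then the gripper command: -1 is fully open, 1 is shut, values between are in proportion. A call has 1 to 8 rows; each row is the pose to reach, as a shift and turn from the pose commanded when the call began, along the tool's axes at that moment, turning the shorter way round; what a row does not reach only later rows make up. Full scale, the value 1, is 0.25 m for a shift and pi rad for a turn. A row lasts 1/8 s, in which the tool goes at most 62.5 mm and 10.7 degrees, less where a joint would pass 70% of its speed; a pose out of reach is approached as far as the arm can. A call with a number of a shift or a turn outside -1 to 1 is refused whole. A call with a gripper value outside its range is refused whole. The fingers move at their own pace and stop on an object; "force" is the grip in N (left out, the last holds). Time passes only in rows, so rows that repeat a pose let the fingers close. It gives the time, the measured TCP pose, the force, the opening and the grip force at its end, in the units of the state.
- r.sense(): the state, without advancing time (a new reading comes with each control period).
- r.grab_frame(name): name is "scene" or "top" or "wrist"; returns the picture (480x640x3 uint8, red, green, blue); there is no depth.
- r.get_calibration(name): a dict with "K" (3x3 intrinsics, pixels), "pose" (4x4, takes a point from camera to world coordinates). Camera axes: x right, y up, looking along -z (the intrinsics and any distortion apply to the point x, -y, -z); pixel columns grow to the right and rows downward; lengths in mm; the calibration is good to about 2 mm. A picture is of the moment at which its call begins: read the wrist's pose just before it. get_calibration takes no time and is no camera call; for the wrist camera it gives the pose at the moment of the call.
- r.sign_off(): hands the job in; it is judged then, once.
Trained networks look in the newest picture that a camera, given by its name, has taken for a name from the list of things; names that differ only in an ending like _2 or _b are one class to them, and where a whole thing is asked for, a point or a joint stands for the part that bears it (a point fixed in the world has none). Each returns a list of dicts, best first, with "score" (0 to 1); they miss things now and then, are a little off and sometimes report something else, mostly with a low value. They report only what shows in the picture. A call takes as long as a camera call. They do not tell look-alikes from the thing itself.
- r.silhouettes(camera, label): "region" (480x640 bool, what is visible of it) and "position" ([row, column] in pixels, amid what is visible of it).
The state is a dict: "clock": time; "qpos": joint angles; "qvel": joint speeds; "joint_efforts": joint torques, N m; "eef_pos": TCP position; "tcp_rot": TCP orientation; "contact_force": force on the tool from outside, world axes, zero at the start; "wrist_torque": the same for the moment, N m; "opening": opening from 0.0 (shut) to 1.0 (fully open); "grasp_force": force on a finger pad.
Only numpy, scipy, OpenCV 4.12 (cv2) and the standard library are available. Lean on these libraries where they do the work, as an engineer would, in place of code of your own. Each camera call takes 0.05 s, during which the arm holds its last target. There are 200 camera calls.

TASK

Rebuild the spindle of the sculptor's turntable: put the tall spacer sleeve over the upright spindle first, down onto its seat, then put the thick washer on top of it, so that the stack is ready for the lock knob. Lower each ring down the spindle before letting go rather than dropping it, and leave the lock knob and the other things on the table where they are.

Things in the scene. Friction and masses are not known exactly. Their poses are not given: they have to be found in the camera images.
- stand: turntable stand, fixed to the table: round grey cast foot 140 mm across, low cone 30 mm high, with a dark steel bearing race 54 mm across and 6 mm high on it (its top, 36 mm above the table, is the seat) and an upright steel spindle 22 mm in diameter whose top is 130 mm above the table (cylindrical to 121 mm, then tapering to 12 mm across). Origin: centre of the foot's underside; z up along the spindle
- seat (a point): centre of the seat on the spindle's axis, 36 mm above the table; z up
- spindle_tip (a point): centre of the spindle's top, 94 mm above the seat
- spacer: tall spacer sleeve, plain steel tube 50 mm outside, 28 mm bore (3 mm play all round on the spindle), 60 mm tall, about 0.2 kg, standing upright loose on the table at the left or at the right of the stand. Origin: centre of its underside; z along its axis
- spacer_mid (a point): centre of the spacer, 30 mm above its underside
- washer: thick washer, plain steel ring 60 mm outside, 28 mm bore, 20 mm thick, about 0.18 kg, lying flat loose on the table on the other side of the stand. Origin: centre of its underside; z along its axis
- washer_mid (a point): centre of the washer, 10 mm above its underside
- lock_knob: black five-lobed lock knob with a brass centre, 62 mm across, 26 mm high, lying loose behind the stand; to be left alone. Origin: centre of its underside
- masking_tape: roll of masking tape, 96 mm across, 25 mm high, lying flat on the robot's side of the stand; to be left alone. Origin: centre of its underside
- scraper: scraper with a wooden handle, 160 mm long, 22 mm high, lying loose on the drawing board (6 mm thick) at the far right; to be left alone. Origin: centre of its underside
- paint_tube: paint tube, 140 mm long, 23 mm high, lying loose behind the stand to the left; to be left alone. Origin: centre of its underside
- charcoal_case: flat wooden case, 166 x 66 x 25 mm, lying loose on the near left edge of the drawing board at the right; to be left alone. Origin: centre of its underside
There are look-alikes about, which are no part of the job. There is more than one size of the washer; the job needs the middle-sized.

How it is judged:
By the outcome, as a careful person would: the job done as asked, in the order asked, and still so for the second after the job is handed in, with the robot touching nothing.
It also fails if it takes over 56 s, if anything falls off the work surface, if the arm or the gripper's body presses on something with over 40 N, if the wrist force passes 120 N, or if a joint passes its speed limit or range.

## Working session

There is one attempt and no reset: what is moved stays moved. The work goes in short steps, Python scripts to look and compute and a tool call to move; the robot and the scene stay as the last step left them, time stands still between calls to the robot, and variables do not carry over. Pictures are saved under pics/ and viewed, at most 14 in all, crops included, and the job is handed in when it is done.

Besides the shell and the picture viewer there is one more tool, called after "Emit:" as name([rows], argument=value, ...), one row to a line, values as JSON. carry_out: Moves the arm, as the interface text tells. Its arguments: {"type":"object","properties":{"series":{"type":"array"},"force":{"type":"number"}},"required":["series"]}

```bash
mkdir -p pics; cat > h.py <<'E'
import numpy as np, cv2
from rig import r
def grab(n,f=None):
    im=r.grab_frame(n)
    if f: cv2.imwrite('pics/'+f,im[:,:,::-1])
    return im
def ray(c,row,col):
    K=np.array(c['K']);T=np.array(c['pose'])
    d=np.linalg.inv(K)@[col,row,1.]; d=np.array([d[0],-d[1],-d[2]])
    return T[:3,3],T[:3,:3]@d
def topl(c,row,col,z):
    o,d=ray(c,row,col); return o+d*(z-o[2])/d[2]
def proj(c,p):
    K=np.array(c['K']);T=np.array(c['pose'])
    q=T[:3,:3].T@(np.array(p)-T[:3,3]); u=K@[q[0],-q[1],-q[2]]
    return u[:2]/u[2]
E
python3 - <<'E'
from h import *
a=grab('top','top1.png'); b=grab('scene','sc1.png')
cv2.imwrite('pics/both1.png',cv2.resize(np.vstack([a,b]),None,fx=.625,fy=.625)[:,:,::-1])
c=r.get_calibration('top'); print({k:(np.round(v,3).tolist() if not isinstance(v,str) else v) for k,v in c.items()})
for n,z in [('spacer',60),('washer',20),('stand',0),('lock_knob',26),('masking_tape',25),('spindle_tip',130)]:
  for d in r.silhouettes('top',n)[:5]:
    m=d['region'];ys,xs=np.nonzero(m)
    (u,v),rad=cv2.minEnclosingCircle(np.stack([xs,ys],1).astype(np.float32))
    print(n,round(d['score'],2),np.round(d['position']),int(m.sum()),'circ',round(u),round(v),round(rad,1),np.round(topl(c,v,u,z)))
s=r.sense();print(s['clock'],s['eef_pos'],s['tcp_rot'],s['contact_force'])
E
```

```text
{'K': [[580.653, 0.0, 327.724], [0.0, 580.653, 235.779], [0.0, 0.0, 1.0]], 'pose': [[0.015, 0.984, -0.178, 326.601], [-1.0, 0.011, -0.021, -206.317], [-0.019, 0.178, 0.984, 1220.632], [0.0, 0.0, 0.0, 1.0]]}
spacer 0.93 [206. 205.] 588 circ 203 208 15.5 [593.  76.  60.]
washer 0.85 [264. 379.] 514 circ 387 262 14.5 [ 489. -304.   20.]
washer 0.62 [279. 439.] 288 circ 436 280 10.0 [ 453. -405.   20.]
washer 0.59 [307. 390.] 890 circ 386 312 19.5 [ 387. -303.   20.]
washer 0.16 [206. 204.] 590 circ 203 208 15.5 [601.  86.  20.]
stand 0.88 [242. 303.] 3412 circ 303 244 33.3 [ 529. -128.    0.]
stand 0.52 [179. 411.] 2358 circ 413 183 41.4 [ 666. -363.    0.]
lock_knob 0.77 [164. 299.] 473 circ 301 165 13.8 [ 697. -121.   26.]
lock_knob 0.62 [320. 279.] 703 circ 297 323 23.6 [ 361. -120.   26.]
masking_tape 0.88 [328. 280.] 722 circ 296 323 23.9 [ 361. -120.   25.]
spindle_tip 0.65 [248. 305.] 3360 circ 302 244 33.2 [ 508. -135.  130.]
0.4 [258.69003337 568.87186119 231.15505411] [-3.14134826e+00 -5.33590705e-06  2.71480291e+00] [ 0.4316869  -0.87199479 -0.65011807]
```

View pics/top1.png

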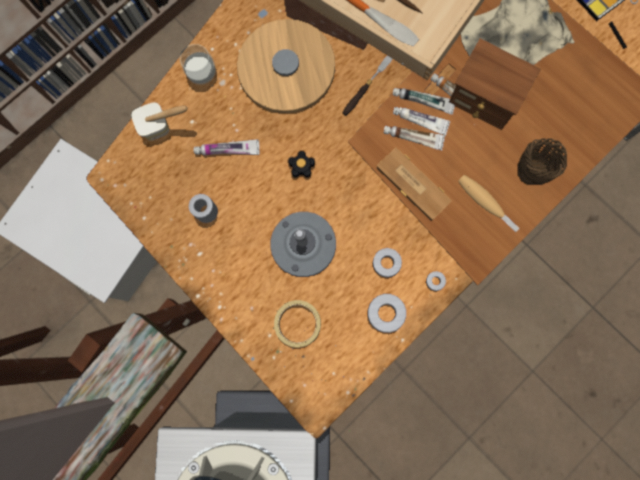

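View pics/sc1.png

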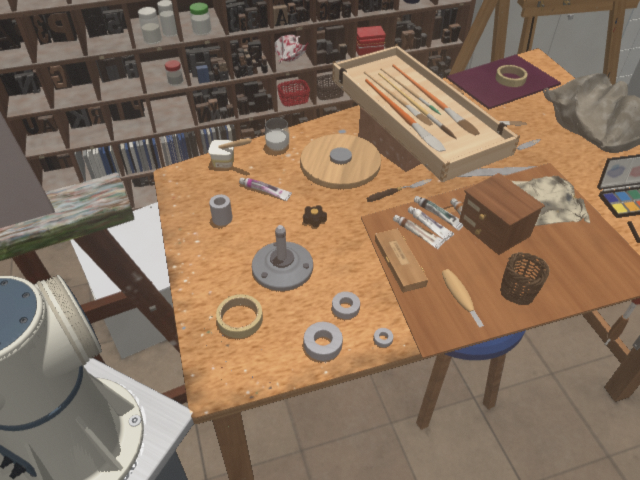

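The top view shows the spacer at about (203,203), the stand at (303,244), and three washers. The middle-sized one is at (387,263), and its 14.5 px radius matches 60 mm. An easel stands at the left, between the start pose and the spacer, so I'm checking how high it is before moving.

```bash
python3 - <<'E'
from h import *
ct=r.get_calibration('top');cs=r.get_calibration('scene')
for nm,(u,v) in {'canvas corner':(183,350),'canvas topR':(133,316),'beam':(200,310),'beam bottom':(222,336)}.items():
  print(nm)
  for z in range(-500,801,100):
    p=topl(ct,v,u,z); print(z,np.round(p[:2]),np.round(proj(cs,p)))
w=r.get_calibration('wrist'); print(np.round(w['pose'],2).tolist(),np.round(w['K'],1).tolist())
print(np.round(cs['pose'],2).tolist())
a=cv2.imread('pics/top1.png')[280:480,0:260];b=cv2.imread('pics/sc1.png')[150:480,0:260]
grab('wrist','w0.png')
w=cv2.imread('pics/w0.png')
cv2.imwrite('pics/ease.png',np.hstack([cv2.resize(a,(390,300)),cv2.resize(w,(400,300))]))
E
```

```text
canvas corner
-500 [294. 248.] [135. 391.]
-400 [296. 222.] [134. 376.]
-300 [298. 195.] [134. 360.]
-200 [300. 169.] [133. 342.]
-100 [301. 143.] [133. 321.]
0 [303. 116.] [133. 298.]
100 [305.  90.] [132. 272.]
200 [307.  63.] [131. 242.]
300 [309.  37.] [131. 207.]
400 [311.  11.] [130. 166.]
500 [313. -16.] [129. 116.]
600 [315. -42.] [127.  57.]
700 [317. -69.] [126. -17.]
800 [319. -95.] [ 124. -111.]
canvas topR
-500 [390. 403.] [115. 345.]
-400 [387. 367.] [115. 332.]
-300 [383. 332.] [115. 317.]
-200 [379. 297.] [115. 300.]
-100 [375. 261.] [115. 281.]
0 [372. 226.] [115. 260.]
100 [368. 190.] [114. 236.]
200 [364. 155.] [114. 208.]
300 [361. 120.] [114. 176.]
400 [357.  84.] [114. 138.]
500 [353.  49.] [113.  92.]
600 [350.  13.] [113.  37.]
700 [346. -22.] [112. -33.]
800 [342. -57.] [ 111. -121.]
beam
-500 [411. 205.] [172. 366.]
-400 [406. 181.] [171. 352.]
-300 [401. 157.] [170. 336.]
-200 [396. 133.] [169. 319.]
-100 [391. 109.] [169. 299.]
0 [386.  85.] [168. 277.]
100 [381.  61.] [166. 252.]
200 [376.  37.] [165. 223.]
300 [371.  14.] [163. 190.]
400 [367. -10.] [162. 150.]
500 [362. -34.] [159. 103.]
600 [357. -58.] [157.  46.]
700 [352. -82.] [153. -25.]
800 [ 347. -106.] [ 149. -116.]
beam bottom
-500 [336. 136.] [175. 396.]
-400 [335. 116.] [174. 381.]
-300 [335.  96.] [174. 364.]
-200 [334.  76.] [173. 346.]
-100 [334.  56.] [172. 325.]
0 [333.  36.] [171. 302.]
100 [333.  17.] [169. 276.]
200 [332.  -3.] [168. 245.]
300 [332. -23.] [166. 210.]
400 [331. -43.] [164. 168.]
500 [330. -63.] [162. 119.]
600 [330. -83.] [159.  59.]
700 [ 329. -103.] [155. -15.]
800 [ 329. -123.] [ 151. -110.]
[[0.41, -0.87, -0.25, 194.12], [0.91, 0.4, 0.12, 598.77], [-0.0, -0.28, 0.96, 374.15], [0.0, 0.0, 0.0, 1.0]] [[371.6, 0.0, 322.9], [0.0, 371.6, 243.8], [0.0, 0.0, 1.0]]
[[0.46, 0.64, -0.61, -188.82], [-0.89, 0.33, -0.32, -582.06], [-0.0, 0.69, 0.72, 973.64], [0.0, 0.0, 0.0, 1.0]]
```

View pics/ease.png

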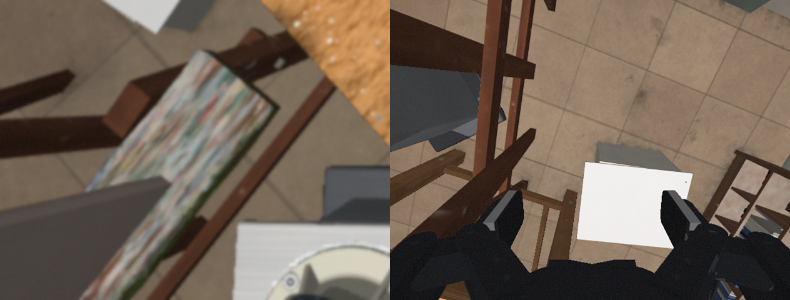

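```bash
python3 - <<'E'
from h import *
ct=r.get_calibration('top');cs=r.get_calibration('scene');w=r.get_calibration('wrist')
for nm,(cu,cv_) in {'beam end':(533,133),'beam2 end':(534,73),'beam low':(405,255),'mast mid':(488,100)}.items():
  print(nm)
  for z in range(-600,301,100):
    p=topl(w,cv_*1.6,(cu-390)*1.6,z); print(z,np.round(p[:2]),'top',np.round(proj(ct,p)),'scene',np.round(proj(cs,p)))
E
```

```text
beam end
-600 [268. 290.] top [178. 358.] scene [126. 409.]
-500 [260. 321.] top [157. 361.] scene [107. 390.]
-400 [253. 353.] top [135. 365.] scene [ 87. 369.]
-300 [245. 385.] top [109. 370.] scene [ 65. 347.]
-200 [238. 416.] top [ 79. 375.] scene [ 40. 322.]
-100 [230. 448.] top [ 45. 381.] scene [ 14. 295.]
0 [223. 480.] top [  5. 387.] scene [-15. 265.]
100 [215. 512.] top [-42. 395.] scene [-48. 232.]
200 [207. 543.] top [-98. 405.] scene [-84. 195.]
300 [200. 575.] top [-167.  417.] scene [-125.  154.]
beam2 end
-600 [ 56. 409.] top [134. 429.] scene [ 43. 452.]
-500 [ 70. 428.] top [116. 429.] scene [ 29. 429.]
-400 [ 84. 448.] top [ 95. 429.] scene [ 14. 404.]
-300 [ 99. 467.] top [ 72. 429.] scene [ -2. 378.]
-200 [113. 487.] top [ 45. 428.] scene [-20. 349.]
-100 [127. 506.] top [ 14. 428.] scene [-39. 317.]
0 [141. 526.] top [-22. 428.] scene [-60. 282.]
100 [155. 545.] top [-64. 428.] scene [-83. 245.]
200 [169. 565.] top [-114.  428.] scene [-108.  203.]
300 [184. 584.] top [-174.  427.] scene [-136.  157.]
beam low
-600 [ 550. -590.] top [462. 270.] scene [437. 460.]
[... 280 characters left out ...]
p [171. 336.] scene [131. 285.]
100 [294. 264.] top [ 92. 354.] scene [ 64. 247.]
200 [258. 386.] top [ -4. 376.] scene [-10. 204.]
300 [221. 508.] top [-122.  403.] scene [-92. 157.]
mast mid
-600 [ 70. 187.] top [208. 425.] scene [107. 484.]
-500 [ 83. 229.] top [185. 425.] scene [ 88. 458.]
-400 [ 96. 272.] top [160. 425.] scene [ 68. 430.]
-300 [109. 314.] top [132. 425.] scene [ 46. 400.]
-200 [121. 356.] top [100. 426.] scene [ 22. 368.]
-100 [134. 398.] top [ 63. 426.] scene [ -3. 332.]
0 [147. 441.] top [ 20. 426.] scene [-31. 295.]
100 [159. 483.] top [-30. 426.] scene [-61. 253.]
200 [172. 525.] top [-90. 427.] scene [-94. 208.]
300 [185. 567.] top [-163.  427.] scene [-129.  159.]
```

View pics/w0.png

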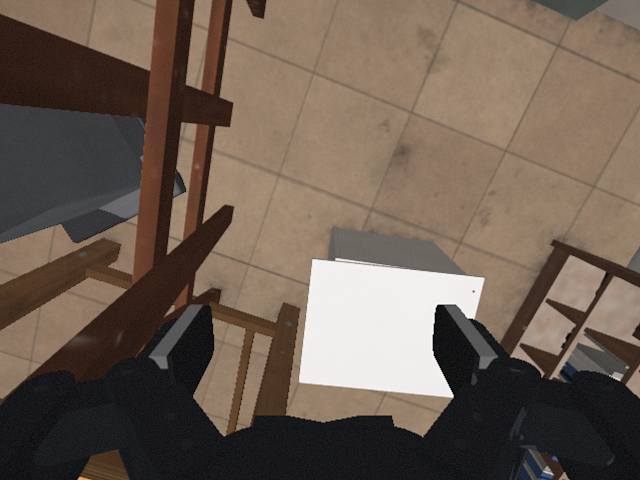

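The wrist view shows the easel beams rising on the inboard side, towards the base. I'll go around them, farther out and higher.

Emit:
carry_out([
  [0, 0, -0.136, -0.99, -0.2, -0.24, -1],
  [0, 0, -0.136, -0.99, -0.2, -0.24, -1],
  [0, 0, -0.136, -0.99, -0.2, -0.24, -1],
  [0, 0, -0.136, -0.99, -0.2, -0.24, -1],
  [0, 0, -0.136, -0.99, -0.2, -0.24, -1],
  [0, 0, -0.136, -0.99, -0.2, -0.24, -1],
])

```text
clock: 1.2
eef_pos: [463.7, 420.6, 291.3]
tcp_rot: [3.141, -0.0, 3.14]
contact_force: [-0.6, 0.3, 0.1]
opening: 0.999
grasp_force: 0.0
```

Emit:
carry_out([
  [0, 0, 0, -0.5, -1, 0, -1],
  [0, 0, 0, -0.5, -1, 0, -1],
  [0, 0, 0, -0.5, -1, 0, -1],
  [0, 0, 0, -0.5, -1, 0, -1],
  [0, 0, 0, -0.5, -1, 0, -1],
])

```text
clock: 1.82
eef_pos: [588.4, 170.1, 290.7]
tcp_rot: [-3.141, -0.001, -3.141]
contact_force: [-0.9, 0.3, -1.3]
opening: 0.999
grasp_force: 0.0
```

Emit:
carry_out([
  [0, 0, 0, 0, -0.37, 0.4, -1],
  [0, 0, 0, 0, -0.37, 0.4, -1],
  [0, 0, 0, 0, -0.37, 0.4, -1],
  [0, 0, 0, 0, -0.37, 0.4, -1],
])

```text
clock: 2.33
eef_pos: [588.1, 79.7, 191.0]
tcp_rot: [3.141, -0.001, -3.141]
contact_force: [0.2, 0.3, 1.8]
opening: 0.998
grasp_force: 0.0
```

```bash
cat >> h.py <<'E'
from scipy.optimize import minimize
def fit(cam,mask,c,R,z0,z1,p0):
    """xy of an upright solid of revolution whose silhouette best matches the mask"""
    a=np.linspace(0,2*np.pi,60)
    def model(p):
        pts=[proj(c,[p[0]+R*np.cos(t),p[1]+R*np.sin(t),z]) for z in (z0,z1) for t in a]
        h=cv2.convexHull(np.array(pts,np.float32)); m=np.zeros(mask.shape,np.uint8)
        cv2.fillConvexPoly(m,np.round(h*16).astype(np.int32),1,shift=4); return m>0
    mk=cv2.drawContours(np.zeros(mask.shape,np.uint8),cv2.findContours(mask.astype(np.uint8),0,2)[0],-1,1,-1)>0
    f=lambda p:1-(model(p)&mk).sum()/(model(p)|mk).sum()
    s=minimize(f,p0,method='Nelder-Mead',options=dict(initial_simplex=[p0,[p0[0]+8,p0[1]],[p0[0],p0[1]+8]],xatol=.1))
    return s.x,1-s.fun
E
python3 - <<'E'
from h import *
c=r.get_calibration('wrist');im=grab('wrist','w1.png');print(r.sense()['eef_pos'])
for d in r.silhouettes('wrist','spacer')[:2]:
  p=topl(c,*d['position'],60)[:2]; print(d['score'],d['position'],p,fit('wrist',d['region'],c,25,0,60,list(p)))
ct=r.get_calibration('top');grab('top')
d=r.silhouettes('top','spacer')[0];print(fit('top',d['region'],ct,25,0,60,[590,76]))
d=r.silhouettes('top','washer')
for e in d[:3]:
  p=topl(ct,*e['position'],20)[:2];print(e['score'],[(R,fit('top',e['region'],ct,R,0,20,list(p))) for R in (20,30,40)])
E
```

```text
[588.87151768  80.15423258 192.04509611]
0.92 [243.0, 326.1] [595.4510113   82.89963266] (array([599.40400279,  83.49252054]), np.float64(0.9410718821437642))
(array([599.0866375 ,  83.72310543]), np.float64(0.9215116279069767))
0.84 [(20, (array([ 488.47462238, -301.19183336]), np.float64(0.5702614379084967))), (30, (array([ 489.51423419, -303.76272569]), np.float64(0.8547486033519553))), (40, (array([ 488.10841144, -304.85394274]), np.float64(0.49196141479099675)))]
0.57 [(20, (array([ 382.48379408, -291.25359922]), np.float64(0.29880136986301364))), (30, (array([ 383.98379408, -298.25359922]), np.float64(0.6378424657534246))), (40, (array([ 385.5937184 , -303.98980528]), np.float64(0.9153605015673981)))]
0.55 [(20, (array([ 452.95068125, -406.75768702]), np.float64(0.8640226628895185))), (30, (array([ 457.28222422, -415.19640773]), np.float64(0.4110512129380054))), (40, (array([ 450.88940196, -397.69140284]), np.float64(0.23753894080996885)))]
```

View pics/w1.png

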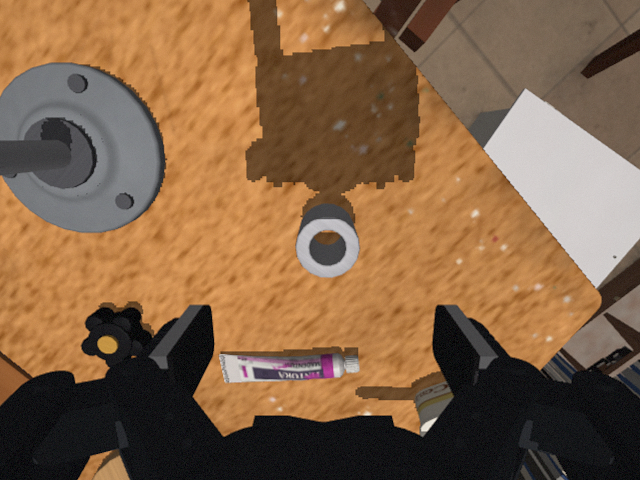

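The spacer is centred in the view at (328,245), and the fits from the wrist and top cameras agree at (599,84).

Emit:
carry_out([
  [0, 0, 0, -0.043, 0.014, 0.2, -1],
  [0, 0, 0, -0.043, 0.014, 0.4, -1],
  [0, 0, 0, -0.043, 0.014, 0.6, -1],
  [0, 0, 0, -0.043, 0.014, 0.66, -1],
  [0, 0, 0, -0.043, 0.014, 0.66, 0],
  [0, 0, 0, -0.043, 0.014, 0.66, 1],
  [0, 0, 0, -0.043, 0.014, 0.66, 1],
  [0, 0, 0, -0.043, 0.014, 0.66, 1],
], force=50)

```text
clock: 3.58
eef_pos: [600.9, 82.4, 28.8]
tcp_rot: [3.141, 0.004, -3.141]
contact_force: [-0.4, 0.5, 7.6]
opening: 0.578
grasp_force: 52.0
```

Emit:
carry_out([
  [0, 0, 0, 0, 0, 0, 1],
  [0, 0, 0, 0, 0, 0, 1],
  [0, 0, 0, 0, 0, 0, 1],
  [0, 0, 0, 0, 0, 0, 1],
])

```text
clock: 4.08
eef_pos: [600.9, 82.4, 28.8]
tcp_rot: [3.141, 0.004, -3.141]
contact_force: [-1.1, 0.4, 6.9]
opening: 0.58
grasp_force: 52.0
```

Emit:
carry_out([
  [0, 0, 0, 0, 0, -0.2, 1],
  [0, 0, 0, 0, 0, -0.45, 1],
  [0, 0, 0, 0, 0, -0.7, 1],
  [0, 0, 0, 0, 0, -0.7, 1],
  [0, 0, 0, 0.25, -0.25, -0.7, 1],
  [0, 0, 0, 0.28, -0.5, -0.7, 1],
  [0, 0, 0, 0.28, -0.5, -0.7, 1],
  [0, 0, 0, 0.28, -0.5, -0.7, 1],
])

```text
clock: 5.08
eef_pos: [528.3, -44.3, 201.2]
tcp_rot: [-3.142, -0.0, 3.14]
contact_force: [0.2, 0.7, -1.8]
opening: 0.582
grasp_force: 53.3
```

```bash
python3 - <<'E'
from h import *
s=r.sense();c=r.get_calibration('wrist');grab('wrist','w2.png');print(s['eef_pos'],s['contact_force'],s['wrist_torque'])
for n in ('stand','spindle_tip','spacer'):
  for d in r.silhouettes('wrist',n)[:2]: print(n,d['score'],np.round(d['position']))
print(proj(c,[529,-128,130]))
E
```

```text
[528.32145311 -44.34111402 201.15169715] [ 0.24806075  0.70174399 -1.83910175] [-0.0149677  -0.01473417  0.00842134]
stand 0.74 [213. 228.]
stand 0.71 [177.  38.]
spindle_tip 0.84 [215. 228.]
spacer 0.9 [326. 322.]
[183.9937441  259.57647908]
```

View pics/w2.png

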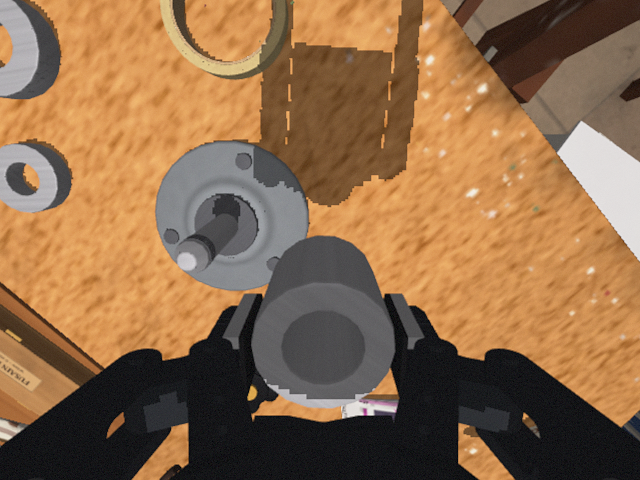

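```bash
python3 - <<'E'
from h import *
c=r.get_calibration('wrist');im=cv2.imread('pics/w2.png');ct=r.get_calibration('top')
d=r.silhouettes('wrist','spacer')[0]
z=201.2-28.8
print('held',fit('w',d['region'],c,25,z,z+60,[528.5,-44]))
g=cv2.cvtColor(im,cv2.COLOR_BGR2GRAY)[235:285,165:215]
m=(g>165).astype(np.uint8);n,l,st,ce=cv2.connectedComponentsWithStats(m);i=1+st[1:,4].argmax()
u,v=ce[i]+[165,235];print('tip',u,v,st[i],topl(c,v,u,130))
for cam,cc in (('wrist',c),('top',ct)):
  if cam=='top': grab('top')
  d=r.silhouettes(cam,'stand')[0]
  print(cam,fit(cam,d['region'],cc,70,0,6,[529,-128]))
  print(cam,'spindle', [np.round(proj(cc,[529,-128,z]),1).tolist() for z in (36,130)])
cv2.imwrite('pics/z2.png',cv2.resize(im[130:300,130:330],None,fx=3,fy=3,interpolation=cv2.INTER_CUBIC))
E
```

```text
held (array([527.69738054, -41.49491286]), np.float64(0.9524745489365991))
tip 179.42087542087543 265.85016835016836 [  0  15  32  35 594] [ 534.49936068 -129.03586147  130.        ]
wrist (array([ 532.20528859, -126.4827286 ]), np.float64(0.9590040661727844))
wrist spindle [[221.0, 222.7], [180.2, 257.3]]
top (array([ 529.96839523, -127.14444733]), np.float64(0.9573117969426017))
top spindle [[302.0, 241.1], [299.0, 232.8]]
```

View pics/z2.png

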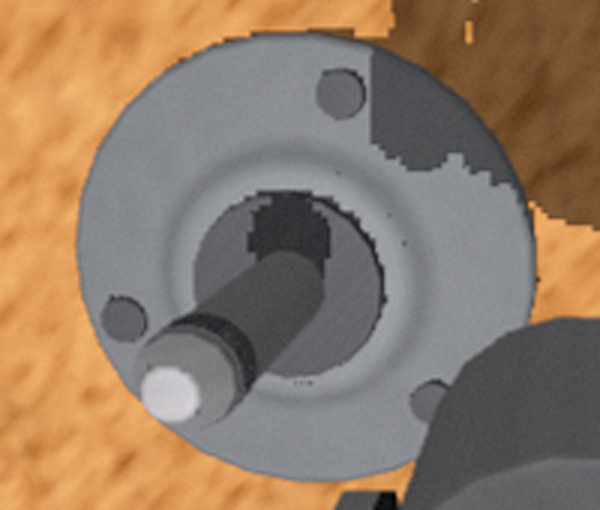

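```bash
python3 - <<'E'
from h import *
c=r.get_calibration('wrist')
print('tip',topl(c,261.3,186.7,130),'race',topl(c,224.7,226.7,36))
print('cam',np.round(c['pose'],4).tolist())
for y in (-41.5,-44.3): print([np.round(proj(c,[528+0,y+e,172.4]),1).tolist() for e in (-25,25)])
d=r.silhouettes('wrist','spacer')[0]['region']
for row in (270,300,320,340,360): x=np.nonzero(d[row])[0];print(row,x.min(),x.max())
E
```

```text
tip [ 531.53050024 -124.42256987  130.        ] race [ 530.65892602 -123.41275788   36.        ]
cam [[-0.0017, -0.9608, -0.2772, 458.5613], [1.0, -0.0017, -0.0005, -41.7656], [0.0001, -0.2772, 0.9608, 344.133], [0.0, 0.0, 0.0, 1.0]]
[[272.7, 282.3], [373.6, 282.5]]
[[267.1, 282.3], [367.9, 282.5]]
270 273 371
300 262 382
320 255 390
340 251 393
360 254 391
```

Emit:
carry_out([
  [0, 0, 0, -0.012, -0.15, 0, 1],
  [0, 0, 0, -0.012, -0.33, 0, 1],
  [0, 0, 0, -0.012, -0.33, 0, 1],
  [0, 0, 0, -0.012, -0.33, 0, 1],
  [0, 0, 0, -0.012, -0.33, 0, 1],
])

```text
clock: 6.15
eef_pos: [532.3, -124.6, 201.2]
tcp_rot: [3.141, -0.0, -3.14]
contact_force: [-0.1, 0.7, -2.0]
opening: 0.578
grasp_force: 53.4
```

```bash
python3 - <<'E'
from h import *
s=r.sense();print(s['eef_pos'],s['contact_force']);a=grab('scene');b=grab('top')
print(r.sense()['eef_pos'])
c=r.get_calibration('scene');print([np.round(proj(c,[531,-127,z])).tolist() for z in (36,130,172,232)])
u=cv2.resize(a[130:300,210:350],None,fx=2.7,fy=2.7);v=cv2.resize(b[180:280,240:370],None,fx=3.2,fy=3.2)
h=min(len(u),len(v));cv2.imwrite('pics/m3.png',np.hstack([u[:h],v[:h]])[:,:,::-1])
E
```

```text
[ 532.31851585 -124.60521148  201.23133328] [-0.14584173  0.67499664 -2.02880314]
[ 532.37219708 -124.67068168  201.28344748]
[[281.0, 257.0], [279.0, 227.0], [278.0, 212.0], [277.0, 190.0]]
```

View pics/m3.png

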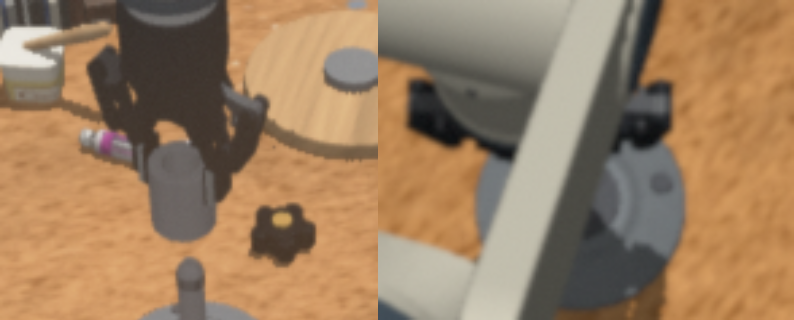

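In the scene view the sleeve's axis (184) lies about 2 mm left of the spindle tip (190). I'll correct y by −2.3 mm, start lowering, and check the force.

Emit:
carry_out([
  [0, 0, 0, 0.003, -0.01, 0, 1],
  [0, 0, 0, 0.003, -0.01, 0.06, 1],
  [0, 0, 0, 0.003, -0.01, 0.12, 1],
  [0, 0, 0, 0.003, -0.01, 0.18, 1],
  [0, 0, 0, 0.003, -0.01, 0.22, 1],
  [0, 0, 0, 0.003, -0.01, 0.22, 1],
])

```text
clock: 7.0
eef_pos: [531.0, -127.9, 145.2]
tcp_rot: [3.141, -0.002, -3.141]
contact_force: [-0.4, -0.9, -1.9]
opening: 0.582
grasp_force: 53.4
```

```bash
python3 - <<'E'
from h import *
s=r.sense();print(s['eef_pos'],s['contact_force'],s['wrist_torque']);c=r.get_calibration('wrist');print(c['pose'][:3,3])
E
```

```text
[ 530.95699346 -127.86214721  145.16498115] [-0.44539985 -0.87645532 -1.88963457] [-0.02556769  0.002864   -0.0066176 ]
[ 460.31470384 -127.2880304   288.26552971]
```

Emit:
carry_out([
  [0, 0, 0, 0, 0, 0.05, 1],
  [0, 0, 0, 0, 0, 0.1, 1],
  [0, 0, 0, 0, 0, 0.15, 1],
  [0, 0, 0, 0, 0, 0.2, 1],
  [0, 0, 0, 0, 0, 0.25, 1],
  [0, 0, 0, 0, 0, 0.28, 1],
  [0, 0, 0, 0, 0, 0.3, 1],
  [0, 0, 0, 0, 0, 0.3, 1],
])

```text
clock: 8.0
eef_pos: [531.5, -128.0, 71.0]
tcp_rot: [3.142, -0.0, -3.141]
contact_force: [0.5, 0.7, -1.3]
opening: 0.581
grasp_force: 53.4
```

Emit:
carry_out([
  [0, 0, 0, 0, 0, 0.01, 1],
  [0, 0, 0, 0, 0, 0.016, 1],
  [0, 0, 0, 0, 0, 0.022, 1],
  [0, 0, 0, 0, 0, 0.022, 1],
])

```text
clock: 8.5
eef_pos: [531.5, -128.0, 65.7]
tcp_rot: [3.142, -0.0, -3.141]
contact_force: [0.3, -0.2, -1.6]
opening: 0.574
grasp_force: 53.4
```

Emit:
carry_out([
  [0, 0, 0, 0, 0, 0.004, 1],
  [0, 0, 0, 0, 0, 0.006, 1],
  [0, 0, 0, 0, 0, 0.006, 1],
])

```text
clock: 8.88
eef_pos: [531.7, -128.0, 64.8]
tcp_rot: [-3.142, 0.0, -3.141]
contact_force: [-2.6, 0.2, 4.7]
opening: 0.576
grasp_force: 54.1
```

Contact at the expected height. I'll open, rise, and go over to the washer.

Emit:
carry_out([
  [0, 0, 0, 0, 0, 0.004, 0],
  [0, 0, 0, 0, 0, 0.0, -1],
  [0, 0, 0, 0, 0, 0, -1],
  [0, 0, 0, 0, 0, -0.1, -1],
  [0, 0, 0, 0, 0, -0.3, -1],
  [0, 0, 0, 0, 0, -0.5, -1],
  [0, 0, 0, 0, 0, -0.5, -1],
  [0, 0, 0, 0, 0, -0.5, -1],
])

```text
clock: 9.88
eef_pos: [531.2, -127.9, 188.7]
tcp_rot: [3.141, -0.0, -3.141]
contact_force: [0.2, -1.0, -1.3]
opening: 1.004
grasp_force: 0.0
```

Emit:
carry_out([
  [0, 0, 0, 0.05, -0.25, 0, -1],
  [0, 0, 0, 0.1, -0.5, 0, -1],
  [0, 0, 0, 0.168, -0.7, 0.15, -1],
  [0, 0, 0, 0.168, -0.7, 0.15, -1],
  [0, 0, 0, 0.168, -0.7, 0.15, -1],
  [0, 0, 0, 0.168, -0.7, 0.15, -1],
])

```text
clock: 10.62
eef_pos: [490.2, -302.0, 151.8]
tcp_rot: [3.141, 0.0, -3.14]
contact_force: [0.5, -0.9, -0.2]
opening: 1.001
grasp_force: 0.0
```

```bash
python3 - <<'E'
from h import *
s=r.sense();c=r.get_calibration('wrist');grab('wrist','w4.png');print(s['eef_pos'],c['pose'][:3,3])
for d in r.silhouettes('wrist','washer')[:4]:
  p=topl(c,*d['position'],20)[:2];print(d['score'],d['position'],p,fit('w',d['region'],c,30,0,20,list(p)))
E
```

```text
[ 490.18050372 -301.97657783  151.84770591] [ 419.26230098 -301.47579989  294.82846775]
0.89 [245.9, 316.2] [ 500.28847153 -306.41152786] (array([ 491.3049453 , -304.04360699]), np.float64(0.9594243453927643))
0.64 [189.9, 180.2] [ 457.32657303 -406.74688433] (array([ 462.78360428, -398.1355562 ]), np.float64(0.41395103047384185))
0.62 [63.1, 319.3] [ 371.64365964 -303.90487992] (array([ 377.5095387 , -300.42249047]), np.float64(0.6095483183955985))
```

View pics/w4.png

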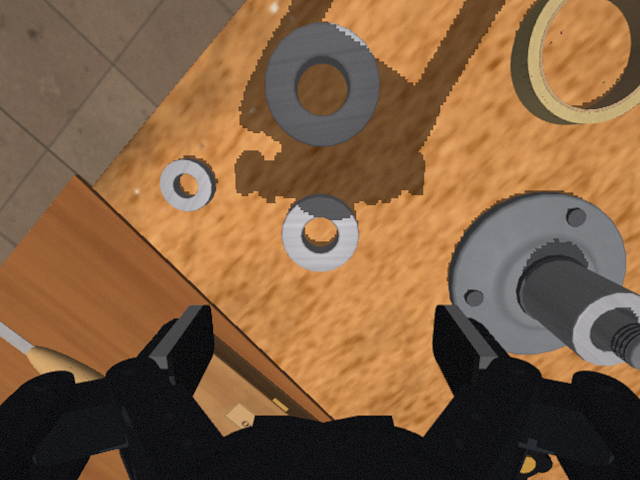

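The sleeve stands on the spindle at (590,320). The middle-sized washer is at (320,233), and the fit puts it at (491,-304).

Emit:
carry_out([
  [0, 0, 0, -0.004, -0.008, 0.2, -1],
  [0, 0, 0, -0.004, -0.008, 0.4, -1],
  [0, 0, 0, -0.004, -0.008, 0.55, -1],
  [0, 0, 0, -0.004, -0.008, 0.605, -1],
  [0, 0, 0, -0.004, -0.008, 0.605, -1],
  [0, 0, 0, -0.004, -0.008, 0.605, 1],
  [0, 0, 0, -0.004, -0.008, 0.605, 1],
  [0, 0, 0, -0.004, -0.008, 0.605, 1],
], force=50)

```text
clock: 11.72
eef_pos: [491.8, -305.6, 2.9]
tcp_rot: [-3.14, 0.003, -3.141]
contact_force: [-2.3, 2.2, 12.1]
opening: 0.683
grasp_force: 50.9
```

Emit:
carry_out([
  [0, 0, 0, 0, 0, 0, 1],
  [0, 0, 0, 0, 0, 0, 1],
  [0, 0, 0, 0, 0, 0, 1],
])

```text
clock: 12.1
eef_pos: [491.8, -305.6, 2.9]
tcp_rot: [-3.14, 0.003, -3.141]
contact_force: [-1.2, 2.2, 11.6]
opening: 0.681
grasp_force: 50.8
```

Emit:
carry_out([
  [0, 0, 0, 0, 0, -0.2, 1],
  [0, 0, 0, 0, 0, -0.45, 1],
  [0, 0, 0, 0, 0, -0.7, 1],
  [0, 0, 0, -0.05, 0.15, -0.78, 1],
  [0, 0, 0, -0.16, 0.35, -0.78, 1],
  [0, 0, 0, -0.16, 0.35, -0.78, 1],
  [0, 0, 0, -0.16, 0.35, -0.78, 1],
  [0, 0, 0, -0.16, 0.35, -0.78, 1],
])

```text
clock: 13.1
eef_pos: [530.2, -218.3, 195.7]
tcp_rot: [-3.141, -0.0, 3.141]
contact_force: [-0.3, -1.2, -1.5]
opening: 0.681
grasp_force: 55.0
```

```bash
python3 - <<'E'
from h import *
s=r.sense();p=s['eef_pos'];c=r.get_calibration('wrist');im=grab('wrist','w5.png');print(p,s['contact_force'],c['pose'][:3,3])
for d in r.silhouettes('wrist','washer')[:4]:
  print(d['score'],np.round(d['position']),d['region'].sum())
  if d['position'][0]>270: print(fit('w',d['region'],c,30,p[2]-2.9,p[2]+17.1,[p[0],p[1]]))
print('pred tip',proj(c,[531.5,-127,130]))
E
```

```text
[ 530.15080225 -218.26946397  195.67763552] [-0.2972101  -1.17949398 -1.46327105] [ 459.22687551 -217.5367268   338.65978566]
0.77 [134.  96.] 1823
0.76 [340. 322.] 16368
(array([ 530.75603981, -217.94578604]), np.float64(0.9392937105638103))
0.69 [ 48. 198.] 7242
0.65 [225. 432.] 3881
pred tip [475.57612177 263.3318785 ]
```

View pics/w5.png

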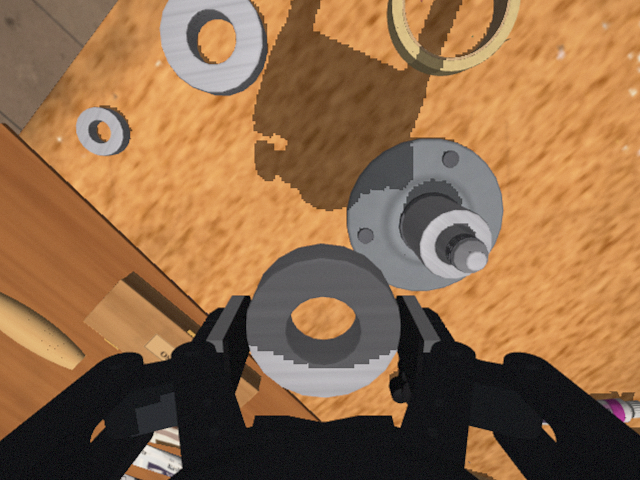

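```bash
python3 - <<'E'
from h import *
c=r.get_calibration('wrist');im=cv2.imread('pics/w5.png')
g=cv2.cvtColor(im,cv2.COLOR_BGR2GRAY)
cv2.imwrite('pics/z5.png',cv2.resize(im[190:290,400:510],None,fx=6,fy=6,interpolation=cv2.INTER_CUBIC))
for p in ((531.5,-127,130),(531.5,-127,121),(531.5,-127,96)): print(np.round(proj(c,p)-[400,190],1)*6)
E
```

```text
[454.8 440.4]
[420.  411.6]
[336. 342.]
```

View pics/z5.png

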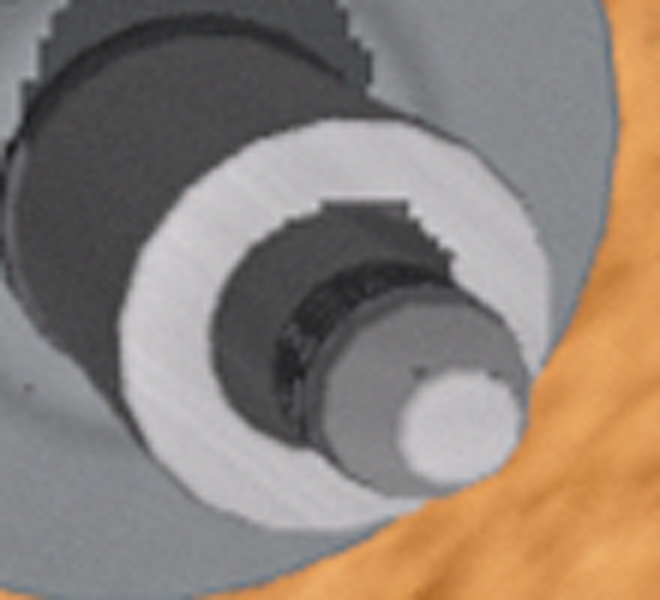

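The tip disc shows at (477,261) and the sleeve top is seated square around the spindle. Centring the washer needs about +91 mm in y.

Emit:
carry_out([
  [0, 0, 0, 0.002, 0.15, 0, 1],
  [0, 0, 0, 0.002, 0.3, 0, 1],
  [0, 0, 0, 0.002, 0.365, 0, 1],
  [0, 0, 0, 0.002, 0.365, 0, 1],
  [0, 0, 0, 0.002, 0.365, 0.08, 1],
  [0, 0, 0, 0.002, 0.365, 0.15, 1],
  [0, 0, 0, 0.002, 0.365, 0.15, 1],
  [0, 0, 0, 0.002, 0.365, 0.15, 1],
])

```text
clock: 14.2
eef_pos: [530.3, -126.7, 158.2]
tcp_rot: [-3.141, 0.0, -3.142]
contact_force: [1.1, 0.1, -1.6]
opening: 0.681
grasp_force: 55.0
```

```bash
python3 - <<'E'
from h import *
s=r.sense();print(s['eef_pos'],s['contact_force'],r.get_calibration('wrist')['pose'][:3,3])
E
```

```text
[ 530.27110016 -126.72244721  158.22482754] [ 1.12207698  0.12685766 -1.56464926] [ 459.36421073 -126.04100917  301.19452396]
```

Aligned within 1 mm. I'll lower past the tip with the washer underside ending at about 103.

Emit:
carry_out([
  [0, 0, 0, 0.003, 0, 0.04, 1],
  [0, 0, 0, 0.003, 0, 0.08, 1],
  [0, 0, 0, 0.003, 0, 0.12, 1],
  [0, 0, 0, 0.003, 0, 0.16, 1],
  [0, 0, 0, 0.003, 0, 0.19, 1],
  [0, 0, 0, 0.003, 0, 0.21, 1],
  [0, 0, 0, 0.003, 0, 0.21, 1],
])

```text
clock: 15.08
eef_pos: [529.1, -126.2, 105.2]
tcp_rot: [3.141, -0.001, -3.141]
contact_force: [-0.6, 0.1, -1.2]
opening: 0.681
grasp_force: 55.1
```

Emit:
carry_out([
  [0, 0, 0, 0, 0, 0.01, 1],
  [0, 0, 0, 0, 0, 0.016, 1],
  [0, 0, 0, 0, 0, 0.023, 1],
  [0, 0, 0, 0, 0, 0.023, 1],
])

```text
clock: 15.58
eef_pos: [529.3, -126.2, 99.7]
tcp_rot: [3.142, -0.0, -3.141]
contact_force: [-0.6, 0.6, -0.7]
opening: 0.683
grasp_force: 55.1
```

Emit:
carry_out([
  [0, 0, 0, 0, 0, 0.004, 1],
  [0, 0, 0, 0, 0, 0.007, 1],
  [0, 0, 0, 0, 0, 0.007, 1],
])

```text
clock: 15.95
eef_pos: [529.6, -126.3, 99.0]
tcp_rot: [-3.141, 0.001, -3.141]
contact_force: [-2.4, 0.8, 9.0]
opening: 0.681
grasp_force: 56.1
```

Seated, with contact at 99.0 mm against 98.9 expected. I'll release, rise, and check.

Emit:
carry_out([
  [0, 0, 0, 0, 0, 0, 0.2],
  [0, 0, 0, 0, 0, 0, -1],
  [0, 0, 0, 0, 0, 0, -1],
  [0, 0, 0, 0, 0, 0, -1],
  [0, 0, 0, 0, 0, -0.1, -1],
  [0, 0, 0, 0, 0, -0.3, -1],
  [0, 0, 0, 0, 0, -0.4, -1],
  [0, 0, 0, 0, 0, -0.4, -1],
])

```text
clock: 16.95
eef_pos: [530.6, -126.6, 200.0]
tcp_rot: [-3.141, 0.004, -3.141]
contact_force: [0.0, -0.4, 0.6]
opening: 0.998
grasp_force: 0.0
```

Emit:
carry_out([
  [0, 0, 0, 0, -0.2, -0.2, -1],
  [0, 0, 0, 0, -0.32, -0.2, -1],
  [0, 0, 0, 0, -0.32, -0.2, -1],
  [0, 0, 0, 0, -0.32, -0.2, -1],
])

```text
clock: 17.45
eef_pos: [528.5, -205.6, 246.5]
tcp_rot: [3.14, -0.002, 3.142]
contact_force: [0.3, -0.2, 0.4]
opening: 0.998
grasp_force: 0.0
```

```bash
python3 - <<'E'
from h import *
a=grab('wrist');b=grab('scene')
cv2.imwrite('pics/fin.png',np.hstack([a[:300,300:640],cv2.resize(b[150:350,200:450],(375,300))])[:,:,::-1]);print(r.sense()['clock'])
E
```

```text
17.55
```

View pics/fin.png

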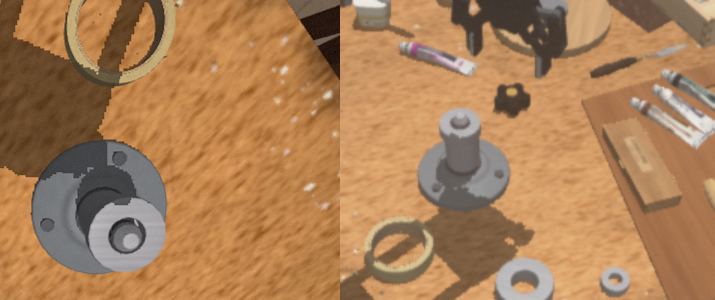

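The washer lies flat on the sleeve around the spindle at (128,235) in the wrist view. The knob, tape and other things are where they were.

```bash
python3 -c "
from rig import r
print(r.sign_off())"
```

```text
the job is handed in; nothing more can be done
None
```

The spacer sleeve is seated on the spindle with the middle-sized washer flat on top of it, nothing else was moved, and the job was handed in at about 17.6 s of the 56 s allowed.

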